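# Clamp the adapter with the draw latch of the marking fixture

## Robot

A 7-joint arm with a two-finger parallel gripper is mounted at the origin on a cart in front of the work surface, level with it; the furniture and walls round the work are solid. World frame = base frame: x ahead of the robot, y to its left, z up, the work surface at z = 0. Lengths are in m, angles in rad, forces in N, time in s.
With the tool pointing down it reaches from about 0.4 to 0.85 m from the base axis. Payload 10.4 kg.
Tool frame: the origin (TCP) lies between the finger pads; the fingertips stand ahead of it and the grasp point (between the pads) lies 5 mm behind it (manip.tip_extent is the z of the fingertips in the tool frame, in m); z points along the fingers, y is the line along which they close (so a half turn about z gives the same grasp; the last joint's range is limited). The gripper opens to 85 mm and grips with 20 to 120 N. Pads are 22 mm wide; open, the fingers measure 114 mm over their backs; the gripper's body (76 mm by 85 mm) begins 54 mm behind the grasp point. The pads swing forward as they close: fully open they stand 13 mm farther back than shut.
Start: joints at [-1.214, 0.332, -0.065, 1.46, 0.022, 1.35, -0.088], TCP at [0.232, 0.58, 0.245] pointing down, gripper open.
Joint ranges: [-2.6, 2.6], [-0.5, 2.12], [-1.47, 1.34], [0.16, 2.42], [-1.27, 4.41], [0.06, 2.06], [-2.6, 2.6]. Speed limits (rad/s): [2.22, 2.22, 2.79, 2.79, 3.14, 3.14, 3.14].

## Interface

Orientations are given as a unit quaternion [x, y, z, w].
In Python, from workcell import status, viewer, manip gives the robot as it stands.
- The arm moves only by the tool play_rows, never from a script. Its argument "plan" is one flat list of numbers, 7 for each row, row after row: the turn, a rotation vector about the tool's x, y, z in degrees, then the shift along the tool's x, y, z in m, then the opening, from 0 (shut) to 1 (fully open). In form: [ax, ay, az, dx, dy, dz, grip, ax, ay, az, dx, dy, dz, grip, ...]. A call has 1 to 20 rows; each row is the pose to reach, as a shift and turn from the pose commanded when the call began, along the tool's axes at that moment; what a row does not reach only later rows make up. A row lasts 1/8 s, in which the tool goes at most 62.5 mm and 10.7 degrees, less where a joint would pass 70% of its speed; a pose out of reach is approached as far as the arm can. A call with a gripper value outside its range is refused whole. The fingers move at their own pace and stop on an object; "squeeze" is the grip in N (left out, the last holds). Time passes only in rows, so rows that repeat a pose let the fingers close. It gives the time, the measured TCP pose, the force, the opening and the grip force at its end, in the units of the state.
- status.get_obs(): the state, without advancing time (a new reading comes with each control period).
- viewer.camera(name): name is "scene" or "top"; returns the picture (420x560x3 uint8, red, green, blue); there is no depth.
- viewer.camera_model(name): a dict with "fx", "fy", "cx", "cy" (pixels), "R" (3x3) and "t" (3): a world point X has camera coordinates R X + t. Camera axes: x right, y down, z forward; pixel columns grow to the right and rows downward; lengths in m; the calibration is good to about 2 mm. A picture is of the moment at which its call begins. camera_model takes no time and is no camera call.
- manip.hand_in(): hands the job in; it is judged then, once.
The state is a dict: "clock": time; "joint_pos": joint angles; "joint_velocities": joint speeds; "tau": joint torques, N m; "position": TCP position; "ee_rot": TCP orientation; "ft_force": force on the tool from outside, world axes, zero at the start; "torque": the same for the moment, N m; "grip_width": opening from 0.0 (shut) to 1.0 (fully open); "grasp_force": force on a finger pad.
Only numpy, scipy, OpenCV 4.12 (cv2) and the standard library are available. Lean on these libraries where they do the work, as an engineer would, in place of code of your own. Each camera call takes 0.05 s, during which the arm holds its last target. There are 200 camera calls.

## Task

Clamp the black adapter in the grey marking fixture with its draw latch: press the wire loop down by its red tab until its crossbar snaps under the hook of the keeper on the sliding jaw, then swing the red lever up and over, away from the keeper, past its dead centre until it stays closed on its stop and the sliding jaw grips the adapter. Work by feel and never press harder than about 25 N, do not push on the sliding jaw, its keeper or the adapter yourself, and leave the couplings and the tape roll where they stand.

Things in the scene. Friction and masses are not known exactly. Their poses are not given: they have to be found in the camera images.
- fixture: Grey marking fixture fixed to the table, base plate 170 x 86 x 10 mm. Origin at table height on its middle line; x runs along the latch line from lever to keeper, y across, z up. The fixed jaw (face at x = -16 mm, top 38 mm high) stands beside the lever; opposite, a sliding jaw moves along x. The adapter lies loose on the plate between them.
- lever_axis (a point): Axis of the lever's hinge at mid width, on the fixture at x = -45, y = 0, z = 54 mm; the axis is parallel to the fixture's y. Axes as the fixture's.
- lever (a joint): Lever angle, rad. 0: open stop, lever 70 deg above the fixture's +x (leaning to the keeper); grows as it swings up and over to -x. 2.16: closed stop, pointing to -x, 14 deg below level. Dead centre when hooked: 1.74 to 1.98; before it the latch springs back, past it it stays shut. Needs up to about 5 N at the handle. Unhooked, friction (0.06 N m) holds it.
- handle (a point): Point on the middle line of the lever's red round grip (15 mm thick; it starts 38 mm from the hinge axis, its round end is 85 mm from it), 65 mm from the hinge axis. The lever moves in the fixture's plane y = 0.
- loop (a joint): Loop angle relative to the lever, rad; the loop's elevation above the fixture's +x is this value plus lever (sum 0: level; positive: raised). The loop pivots on the lever 20 mm from the lever's axis (towards the handle) and stays where it is put (friction 0.04 N m). While the loop is pressed on the keeper the lever gives way to its open stop.
- tab (a point): Middle of the outer part of the top face of the red press tab (32 mm along the loop from the crossbar, 26 mm wide, 3 mm thick) on the far end of the loop; this point is 127 mm from the loop's pivot, 10 mm inside the tab's end. Local x points along the loop away from the pivot, z is normal to the tab's top. Hooked, it lies about 3 mm below the crossbar's centre.
- bar (a point): Middle of the loop's crossbar (4 mm round steel, 40 mm long, parallel to the fixture's y), 105 mm from the pivot. It comes down on the keeper's ramp 2 to 5 mm short of clearing the lip: pressing the tab with 3 to 12 N wedges the sprung jaw towards the lever until the bar snaps under the lip and the force drops; about 4 mm lower it meets the firm shoulder and the force rises.
- keeper_mid (a point): Middle place of the hooked crossbar's centre, on the sliding jaw. The keeper is a steel hook, 18 mm wide, open to +x: lip 2.4 mm above the hooked bar's centre, reaching 4.6 mm to +x, with a 60 deg ramp on top; a rubber shoulder just under the hooked bar. It sits on an adjusting screw: its true height is anywhere from 10 mm below to 10 mm above this point and is not measured.
- jaw (a joint): Travel of the sliding jaw towards the fixed jaw in m. 0: open stop, where a spring (2.5 N, rising 0.9 N per mm) returns it; about 0.02 when the latch is closed.
- adapter: Loose black adapter, box 44 x 91 x 26 mm lying flat, long side along the fixture's y; origin: centre of its underside. To be gripped between the fixed jaw and the sliding jaw's sprung rubber pad.
- coupling_a: Bright ribbed coupling standing on the table beside the fixture, 33 mm across, 46 mm high, loose; origin: centre of its underside. Bystander.
- coupling_b: Second coupling, the same. Bystander.
- tape: Roll of brown tape lying flat, 80 mm across, 20 mm high, loose; origin: centre of its underside. Bystander.
Mind the look-alikes: they are no part of the job. Leave any pink look-alike of the adapter alone.

How it is judged:
By the outcome, as a careful person would: the job done as asked, in the order asked, and still so for the second after the job is handed in, with the robot touching nothing.
It also fails if it takes over 58 s, if anything falls off the work surface, if the arm or the gripper's body presses on something with over 40 N, if the wrist force passes 120 N, or if a joint passes its speed limit or range.

## Working session

There is one attempt and no reset: what is moved stays moved. The work goes in short steps, Python scripts to look and compute and a tool call to move; the robot and the scene stay as the last step left them, time stands still between calls to the robot, and variables do not carry over. Pictures are saved under pics/ and viewed, at most 10 in all, crops included, and the job is handed in when it is done.

Besides the shell and the picture viewer there is one more tool, called after "Request:" by a JSON object that holds its "op" and its "data". play_rows: Moves the arm, as the interface text tells. Its arguments: {"type":"object","properties":{"plan":{"type":"array","items":{"type":"number"}},"squeeze":{"type":"number"}},"required":["plan"]}

```bash
mkdir -p pics; ls
python3 - <<'E'
from workcell import status, viewer, manip
import cv2,numpy as np
for n in("scene","top"):
    im=viewer.camera(n); cv2.imwrite(f"pics/{n}0.png",im[:,:,::-1]); m=viewer.camera_model(n); print(n,{k:np.round(v,4).tolist() for k,v in m.items()})
print(manip.tip_extent); o=status.get_obs(); print({k:np.round(v,3).tolist() for k,v in o.items()})
E
```

```text
pics
scene {'fx': 489.8497, 'fy': 489.8497, 'cx': 269.1343, 'cy': 218.3033, 'R': [[0.7237, -0.6901, 0.0061], [-0.2862, -0.3082, -0.9073], [0.6279, 0.6549, -0.4205]], 't': [-0.2677, 0.3433, 0.3925]}
top {'fx': 482.9731, 'fy': 482.9731, 'cx': 273.5359, 'cy': 209.9896, 'R': [[-0.0263, -0.9996, 0.0087], [-0.9814, 0.0242, -0.1902], [0.1899, -0.0136, -0.9817]], 't': [0.2276, 0.5789, 0.9371]}
0.014
{'clock': 0.1, 'joint_pos': [-1.214, 0.333, -0.065, 1.461, 0.022, 1.35, -0.088], 'joint_velocities': [-0.0, -0.001, -0.0, -0.003, -0.0, -0.002, -0.001], 'tau': [0.002, -62.674, 0.049, -39.243, 0.016, 0.007, 0.0], 'position': [0.232, 0.58, 0.245], 'ee_rot': [0.189, 0.982, -0.001, -0.0], 'ft_force': [-0.534, -0.855, -0.62], 'torque': [-0.053, -0.02, -0.022], 'grasp_force': 0.0, 'grip_width': 0.997}
```

View pics/scene0.png

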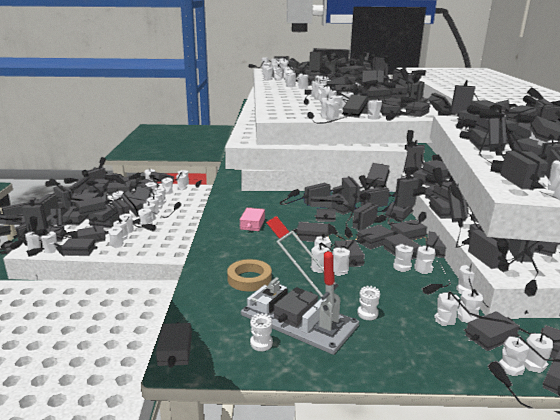

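View pics/top0.png

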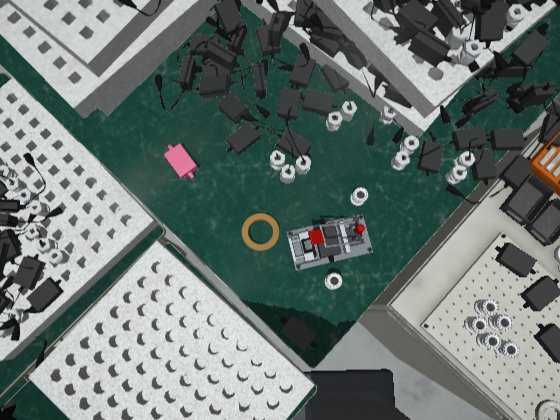

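The scene view shows the fixture at about (305,315), the red lever grip at (328,268) and the red tab at (278,227). The top view shows the fixture at (330,243), the tab at (316,237) and the lever at (360,229). The pink look-alike is at (180,160), and the black adapters behind are clutter. I'll enlarge both views.

Run:
```python
import cv2
a=cv2.imread("pics/scene0.png")[205:365,230:390]; b=cv2.imread("pics/top0.png")[180:300,270:390]
cv2.imwrite("pics/c1.png",cv2.resize(a,(600,600),interpolation=cv2.INTER_CUBIC)) #3.75
cv2.imwrite("pics/c2.png",cv2.resize(b,(600,600),interpolation=cv2.INTER_CUBIC)) #5
```

```text
(no output)
```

View pics/c1.png

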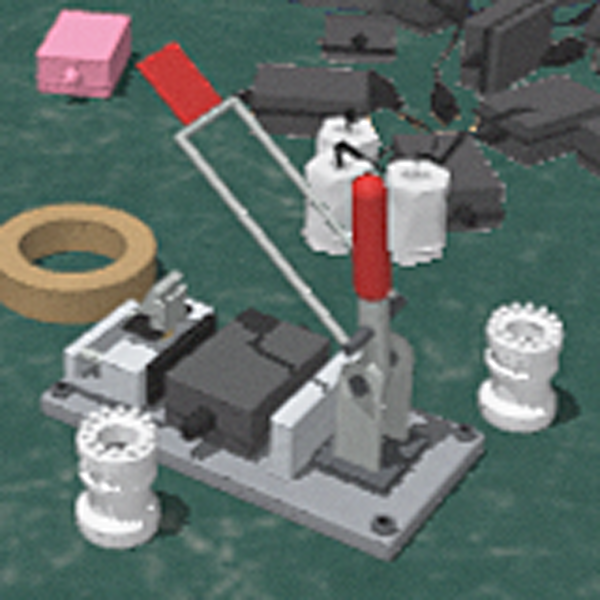

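View pics/c2.png

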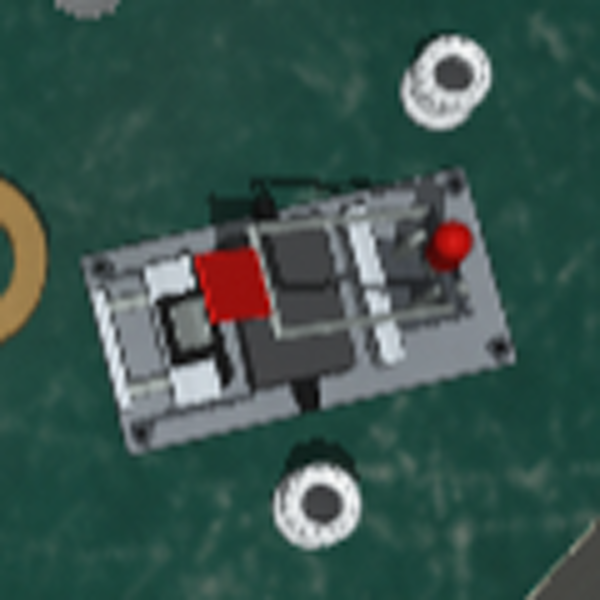

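The crops show four plate corners in the top view, the raised loop with its tab, and the nearly upright lever. The black adapter on the fixture (scene crop (250,385)) is the target; the pink one at (85,55) and the loose black ones are not. Now I'll fit the fixture pose and both joint angles to both views.

```bash
cat > fit.py <<'E'
import numpy as np
from scipy.optimize import least_squares
from workcell import viewer
M={n:viewer.camera_model(n) for n in("scene","top")}
def proj(n,X):
    m=M[n];c=np.asarray(m["R"])@X+m["t"];return np.array([m["fx"]*c[0]/c[2]+m["cx"],m["fy"]*c[1]/c[2]+m["cy"]])
def world(p,P):
    x,y,a=p[:3];c,s=np.cos(a),np.sin(a);return np.array([x+c*P[0]-s*P[1],y+s*P[0]+c*P[1],P[2]])
def lev(q,r): t=np.radians(70)+q;return np.array([-.045+r*np.cos(t),0,.054+r*np.sin(t)])
def lp(q,e,r,y=0,h=0): b=lev(q,.02);return b+np.array([r*np.cos(e)-h*np.sin(e),y,r*np.sin(e)+h*np.cos(e)])
E
cat > run1.py <<'E'
from fit import *
S=lambda u,v:(230+u/3.75,205+v/3.75); T=lambda u,v:(270+u/5,180+v/5)
def pts(p):
    q,e=p[3:5]
    L=[("top",T(83,258),[.085,-.043,.01]),("top",T(462,170),[-.085,-.043,.01]),("top",T(516,358),[-.085,.043,.01]),("top",T(133,455),[.085,.043,.01]),
     ("scene",S(390,547),[-.085,.043,.01]),("scene",S(486,440),[-.085,-.043,.01]),("scene",S(42,403),[.085,.043,.01])]
    for r,y,t,s in[(.137,-.013,(195,257),(177,42)),(.137,.013,(207,322),(138,65)),(.107,-.013,(258,248),(220,100)),(.107,.013,(270,317),(183,125))]:
        L+= [("top",T(*t),lp(q,e,r,y,.0)),("scene",S(*s),lp(q,e,r,y,.0))]
    L+=[("scene",S(369,182),lev(q,.083)),("scene",S(373,300),lev(q,.038)),("top",T(455,242),lev(q,.081))]
    return L
def res(p): return np.array([proj(n,world(p,np.array(P,float)))-uv for n,uv,P in pts(p)]).ravel()
best=min((least_squares(res,[.52,-.05,a,0,.6],loss="soft_l1") for a in(1.4,1.8,-1.6)),key=lambda r:r.cost)
p=best.x; print("x,y,yaw,lever,elev",p.round(4),best.cost); print(res(p).reshape(-1,2).round(1).tolist())
for n,P in dict(axis=[-.045,0,.054],handle=lev(p[3],.065),tab=lp(p[3],p[4],.127,0,.0015),bar=lp(p[3],p[4],.105),tab_hook=lp(0,np.arctan2(0,1),.127)).items(): print(n,world(p,np.array(P)).round(4))
np.save("p.npy",p)
E
python3 run1.py
```

```text
x,y,yaw,lever,elev [0.5227 0.0919 1.7805 0.3437 0.7414] 17.78935220704902
[[0.7, -0.7], [1.7, -1.3], [1.8, -0.0], [0.5, -0.6], [0.2, 1.4], [0.2, -0.3], [-1.4, -0.5], [1.0, -1.0], [-2.1, -0.3], [2.2, -0.0], [-1.4, -0.5], [-0.9, -0.3], [-1.6, -0.2], [0.3, -0.5], [-1.2, -0.5], [0.0, 1.1], [-2.7, -3.5], [1.4, -1.2]]
axis [0.532  0.0479 0.054 ]
handle [0.532  0.0482 0.119 ]
tab [0.5127 0.1386 0.1609]
bar [0.5159 0.1237 0.1449]
tab_hook [0.5042 0.1788 0.0728]
```

```bash
cat > tip.py <<'E'
from fit import *
from workcell import status
from scipy.spatial.transform import Rotation as Ro
p=np.load("p.npy")
def state():
    o=status.get_obs(); R=Ro.from_quat(o["ee_rot"]); t=np.array(o["position"])+R.apply([0,0,.014]); c,s=np.cos(p[2]),np.sin(p[2])
    d=t-[p[0],p[1],0]; F=np.array(o["ft_force"]); f=lambda v:np.array([c*v[0]+s*v[1],-s*v[0]+c*v[1],v[2]])
    print("t",round(o["clock"],2),"tip fix mm",(f(d)*1e3).round(1),"F fix",f(F).round(1),"toolx yaw",np.degrees(np.arctan2(*R.apply([1,0,0])[[1,0]])).round(2),"tilt",R.apply([0,0,1]).round(3),"grip",o["grip_width"])
    return o,R,t
E
python3 - <<'E'
from tip import *
o,R,t=state(); print("yaw want",np.degrees(p[2]))
for P in ([.038,0,.2309],[.038,0,.185]): print(R.inv().apply(world(p,np.array(P))-t).round(4))
for e in np.arange(.74,-.25,-.1):
    w=np.clip(e/.74,0,1);px=-.038-.007*w; print(round(e,2),"x",round(1e3*(px+.127*np.cos(e)-.011*w),1),"z",round(1e3*(.0735+.127*np.sin(e)+.0015*np.cos(e)),1))
E
```

```text
t 0.1 tip fix mm [538.1 183.  230.6] F fix [-0.7  0.7 -0.6] toolx yaw 158.24 tilt [-0.    -0.001 -1.   ] grip 0.9970917534838839
yaw want 102.01517195009014
[-4.302e-01 -3.140e-01  1.000e-04]
[-0.4302 -0.3139  0.046 ]
0.74 x 37.8 z 160.2
0.64 x 48.3 z 150.5
0.54 x 57.8 z 140.1
0.44 x 66.2 z 129.0
0.34 x 73.5 z 117.3
0.24 x 79.5 z 105.1
0.14 x 84.4 z 92.7
0.04 x 87.9 z 80.1
-0.06 x 88.8 z 67.4
-0.16 x 87.4 z 54.7
```

Request:
{"op": "play_rows", "data": {"plan": [0, 0, 10, -0.05, -0.037, 0, 0, 0, 0, 20, -0.1, -0.073, 0, 0, 0, 0, 30, -0.15, -0.11, 0, 0, 0, 0, 40, -0.2, -0.146, 0, 0, 0, 0, 48, -0.25, -0.183, 0, 0, 0, 0, 54, -0.3, -0.219, 0, 0, 0, 0, 56.2, -0.35, -0.256, 0, 0, 0, 0, 56.2, -0.4, -0.292, 0, 0, 0, 0, 56.2, -0.43, -0.314, 0, 0, 0, 0, 56.2, -0.43, -0.314, 0, 0, 0, 0, 56.2, -0.43, -0.314, 0.01, 0, 0, 0, 56.2, -0.43, -0.314, 0.025, 0, 0, 0, 56.2, -0.43, -0.314, 0.035, 0, 0, 0, 56.2, -0.43, -0.314, 0.035, 0]}}

```text
clock: 1.85
position: [0.5139, 0.1297, 0.2091]
ee_rot: [0.629, 0.778, -0.001, -0.0]
ft_force: [0.2, 0.6, -0.0]
grip_width: 0.002
grasp_force: 0.0
```

Run:
```python
from tip import *
import cv2
state()
a=viewer.camera("scene")[130:330,210:410,::-1]; b=viewer.camera("top")[140:300,240:400,::-1]
cv2.imwrite("pics/c3.png",np.hstack([cv2.resize(a,(400,400),interpolation=2),cv2.resize(b,(400,400),interpolation=2)]))
state()
```

```text
t 1.85 tip fix mm [ 38.8   0.7 195.1] F fix [ 0.6 -0.3 -0. ] toolx yaw 102.09 tilt [-0.002 -0.001 -1.   ] grip 0.002137295619055208
t 1.95 tip fix mm [ 38.6  -0.  196.4] F fix [ 0.1  0.  -0.4] toolx yaw 102.06 tilt [ 0.  0. -1.] grip -0.0006252369376174892
```

View pics/c3.png

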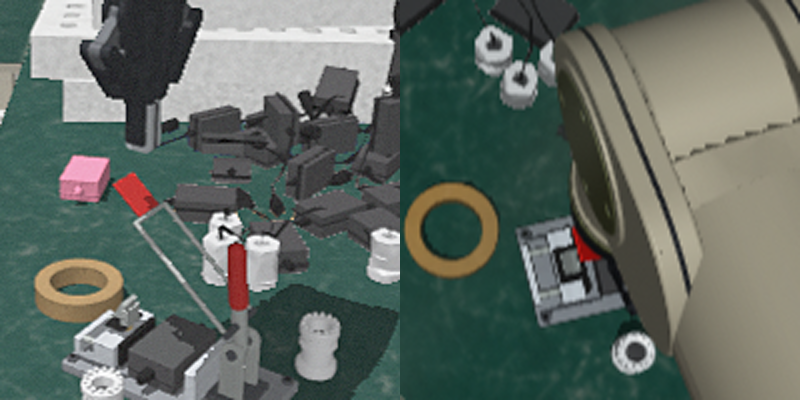

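The fingertip at crop (145,145) stands just above the tab at (132,192), lined up with it. I'll press along the loop's arc.

Request:
{"op": "play_rows", "data": {"plan": [0, 0, 0, 0, 0, 0.02, 0, 0, 0, 0, 0, 0, 0.03, 0, 0, 0, 0, 0.002, 0, 0.037, 0, 0, 0, 0, 0.006, 0, 0.041, 0, 0, 0, 0, 0.01, 0, 0.0455, 0, 0, 0, 0, 0.015, 0, 0.051, 0, 0, 0, 0, 0.02, 0, 0.056, 0, 0, 0, 0, 0.024, 0, 0.0615, 0, 0, 0, 0, 0.028, 0, 0.067, 0, 0, 0, 0, 0.028, 0, 0.067, 0]}}

```text
clock: 3.2
position: [0.5085, 0.1571, 0.1428]
ee_rot: [0.629, 0.778, -0.0, -0.0]
ft_force: [-0.5, 0.7, 0.1]
grip_width: -0.003
grasp_force: 0.0
```

Run:
```python
from tip import *
import cv2
state()
print(proj("scene",world(p,np.array([.038,0,.196]))))
a=viewer.camera("scene")[180:330,240:390,::-1]
cv2.imwrite("pics/c4.png",cv2.resize(a,(600,600),interpolation=2))
```

```text
t 3.2 tip fix mm [ 66.8   0.3 128.8] F fix [0.8 0.4 0.1] toolx yaw 102.07 tilt [-0.001 -0.    -1.   ] grip -0.0028036718221835025
[280.72370898 203.56696056]
```

View pics/c4.png

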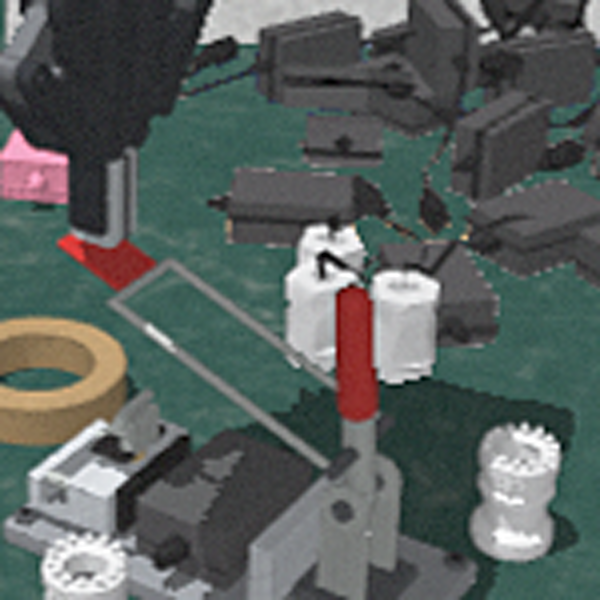

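The finger at (95,235) rests on the tab and the loop is coming down with the lever still upright. I'll continue to near level.

Request:
{"op": "play_rows", "data": {"plan": [0, 0, 0, 0.004, 0, 0.006, 0, 0, 0, 0, 0.0075, 0, 0.012, 0, 0, 0, 0, 0.0105, 0, 0.018, 0, 0, 0, 0, 0.0135, 0, 0.024, 0, 0, 0, 0, 0.0155, 0, 0.028, 0, 0, 0, 0, 0.017, 0, 0.032, 0, 0, 0, 0, 0.018, 0, 0.036, 0, 0, 0, 0, 0.018, 0, 0.036, 0]}}

```text
clock: 4.25
position: [0.5049, 0.1744, 0.107]
ee_rot: [0.629, 0.777, -0.0, -0.0]
ft_force: [0.4, 0.7, 0.3]
grip_width: 0.003
grasp_force: 0.0
```

```bash
python3 -c "from tip import *;state()"
```

```text
t 4.25 tip fix mm [84.4  0.2 93. ] F fix [ 0.5 -0.6  0.3] toolx yaw 102.04 tilt [-0. -0. -1.] grip 0.002540578629150525
```

Request:
{"op": "play_rows", "data": {"plan": [0, 0, 0, 0.001, 0, 0.002, 0, 0, 0, 0, 0.002, 0, 0.004, 0, 0, 0, 0, 0.003, 0, 0.006, 0, 0, 0, 0, 0.003, 0, 0.008, 0, 0, 0, 0, 0.003, 0, 0.008, 0]}}

```text
clock: 4.88
position: [0.5043, 0.1773, 0.0991]
ee_rot: [0.629, 0.777, -0.0, -0.0]
ft_force: [-0.9, 0.2, 0.6]
grip_width: 0.001
grasp_force: 0.0
```

Request:
{"op": "play_rows", "data": {"plan": [0, 0, 0, 0.001, 0, 0.0015, 0, 0, 0, 0, 0.002, 0, 0.003, 0, 0, 0, 0, 0.002, 0, 0.004, 0, 0, 0, 0, 0.002, 0, 0.004, 0]}}

```text
clock: 5.38
position: [0.504, 0.1793, 0.0952]
ee_rot: [0.629, 0.777, -0.0, -0.0]
ft_force: [0.1, -0.1, 0.3]
grip_width: 0.002
grasp_force: 0.0
```

Request:
{"op": "play_rows", "data": {"plan": [0, 0, 0, 0, 0, 0.001, 0, 0, 0, 0, 0, 0, 0.002, 0, 0, 0, 0, 0, 0, 0.003, 0, 0, 0, 0, 0, 0, 0.003, 0]}}

```text
clock: 5.88
position: [0.504, 0.1793, 0.0922]
ee_rot: [0.629, 0.777, -0.0, -0.0]
ft_force: [0.6, -0.1, 0.0]
grip_width: 0.002
grasp_force: 0.0
```

Request:
{"op": "play_rows", "data": {"plan": [0, 0, 0, 0, 0, 0.001, 0, 0, 0, 0, 0, 0, 0.002, 0, 0, 0, 0, 0, 0, 0.003, 0, 0, 0, 0, 0, 0, 0.003, 0]}}

```text
clock: 6.38
position: [0.5039, 0.1793, 0.0892]
ee_rot: [0.629, 0.777, -0.0, -0.0]
ft_force: [-0.5, -0.1, -0.2]
grip_width: -0.003
grasp_force: 0.0
```

Request:
{"op": "play_rows", "data": {"plan": [0, 0, 0, 0, 0, 0.001, 0, 0, 0, 0, 0, 0, 0.002, 0, 0, 0, 0, 0, 0, 0.002, 0]}}

```text
clock: 6.75
position: [0.504, 0.1793, 0.0872]
ee_rot: [0.629, 0.777, -0.0, -0.0]
ft_force: [-0.7, -0.2, 0.5]
grip_width: -0.002
grasp_force: 0.0
```

Request:
{"op": "play_rows", "data": {"plan": [0, 0, 0, 0, 0, 0.001, 0, 0, 0, 0, 0, 0, 0.002, 0, 0, 0, 0, 0, 0, 0.003, 0, 0, 0, 0, 0, 0, 0.003, 0]}}

```text
clock: 7.25
position: [0.504, 0.1793, 0.0842]
ee_rot: [0.629, 0.777, -0.0, -0.0]
ft_force: [1.0, 0.3, 0.1]
grip_width: -0.005
grasp_force: 0.0
```

Request:
{"op": "play_rows", "data": {"plan": [0, 0, 0, 0, 0, 0.001, 0, 0, 0, 0, 0, 0, 0.002, 0, 0, 0, 0, 0, 0, 0.002, 0]}}

```text
clock: 7.62
position: [0.5039, 0.1793, 0.0822]
ee_rot: [0.629, 0.777, -0.0, -0.0]
ft_force: [0.6, 0.5, -0.4]
grip_width: 0.0
grasp_force: 0.0
```

Run:
```python
from tip import *
import cv2
state()
a=viewer.camera("scene")[205:355,230:380,::-1]
cv2.imwrite("pics/c5.png",cv2.resize(a,(600,600),interpolation=2))
```

```text
t 7.62 tip fix mm [89.4  0.1 68.2] F fix [ 0.4 -0.7 -0.4] toolx yaw 102.04 tilt [-0. -0. -1.] grip 0.00035298618227680895
```

View pics/c5.png

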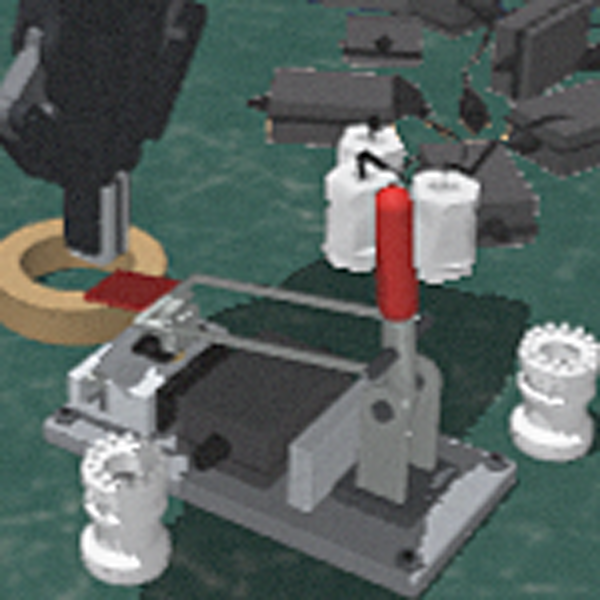

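Run:
```python
from tip import *
f=lambda P:np.round((proj("scene",world(p,np.array(P)))-[230,205])*4)
for q in(.34,.2):
  for e in(.06,0,-.05,-.1,-.15): print(q,e,[f(lp(q,e,*a)).tolist() for a in[(.137,.013),(.137,-.013),(.105,.02),(.105,-.02)]], "tabz",(lp(q,e,.127,0,.0015)*1e3).round(1))
print("tip",[f([x,y,.068]).tolist() for x in(.078,.1) for y in(.014,-.014)],"grip end",f(lev(.34,.085)),f(lev(.2,.085)))
```

```text
0.34 0.06 [[68.0, 236.0], [106.0, 210.0], [123.0, 271.0], [180.0, 229.0]] tabz [81.9  0.  83.1]
0.34 0 [[67.0, 254.0], [105.0, 227.0], [122.0, 285.0], [179.0, 243.0]] tabz [82.2  0.  75.5]
0.34 -0.05 [[68.0, 268.0], [106.0, 242.0], [123.0, 297.0], [179.0, 254.0]] tabz [82.1  0.  69.1]
0.34 -0.1 [[69.0, 283.0], [107.0, 256.0], [123.0, 308.0], [180.0, 265.0]] tabz [81.7  0.  62.8]
0.34 -0.15 [[71.0, 298.0], [108.0, 271.0], [125.0, 320.0], [181.0, 277.0]] tabz [81.   0.  56.5]
0.2 0.06 [[62.0, 234.0], [100.0, 208.0], [117.0, 270.0], [174.0, 228.0]] tabz [84.7  0.  82.9]
0.2 0 [[62.0, 252.0], [100.0, 225.0], [117.0, 283.0], [174.0, 241.0]] tabz [85.   0.  75.3]
0.2 -0.05 [[62.0, 267.0], [100.0, 240.0], [117.0, 295.0], [174.0, 252.0]] tabz [84.9  0.  68.9]
0.2 -0.1 [[64.0, 282.0], [101.0, 255.0], [118.0, 307.0], [174.0, 264.0]] tabz [84.5  0.  62.6]
0.2 -0.15 [[66.0, 297.0], [103.0, 269.0], [119.0, 319.0], [176.0, 275.0]] tabz [83.8  0.  56.3]
tip [[95.0, 278.0], [135.0, 249.0], [51.0, 262.0], [91.0, 233.0]] grip end [393. 193.] [364. 186.]
```

The loop has sunk slightly below the tip: the tab end sits at (85–118, 270–300) and the finger bottom at (97,265). The lever is still upright and nothing is touching the keeper hard yet, so I'll continue down by feel.

Request:
{"op": "play_rows", "data": {"plan": [0, 0, 0, -0.001, 0, 0.001, 0, 0, 0, 0, -0.002, 0, 0.002, 0, 0, 0, 0, -0.002, 0, 0.003, 0, 0, 0, 0, -0.002, 0, 0.004, 0, 0, 0, 0, -0.002, 0, 0.004, 0]}}

```text
clock: 8.3
position: [0.5044, 0.1774, 0.0782]
ee_rot: [0.629, 0.777, -0.0, -0.0]
ft_force: [-0.2, -0.3, -0.4]
grip_width: 0.002
grasp_force: 0.0
```

Request:
{"op": "play_rows", "data": {"plan": [0, 0, 0, 0, 0, 0.001, 0, 0, 0, 0, 0, 0, 0.002, 0, 0, 0, 0, 0, 0, 0.003, 0, 0, 0, 0, 0, 0, 0.003, 0]}}

```text
clock: 8.8
position: [0.5043, 0.1773, 0.0752]
ee_rot: [0.629, 0.777, -0.0, -0.0]
ft_force: [-0.7, 1.2, 1.1]
grip_width: -0.002
grasp_force: 0.0
```

Request:
{"op": "play_rows", "data": {"plan": [0, 0, 0, 0, 0, 0.001, 0, 0, 0, 0, 0, 0, 0.002, 0, 0, 0, 0, 0, 0, 0.002, 0]}}

```text
clock: 9.18
position: [0.5044, 0.1774, 0.0732]
ee_rot: [0.629, 0.777, -0.0, -0.0]
ft_force: [0.3, -0.4, 0.1]
grip_width: 0.0
grasp_force: 0.0
```

```bash
python3 -c "from tip import *;state()"
```

```text
t 9.18 tip fix mm [87.4  0.1 59.2] F fix [-0.4 -0.2  0.1] toolx yaw 102.04 tilt [-0. -0. -1.] grip 0.0003167607923116055
```

Request:
{"op": "play_rows", "data": {"plan": [0, 0, 0, 0, 0, 0.001, 0, 0, 0, 0, 0, 0, 0.002, 0, 0, 0, 0, 0, 0, 0.002, 0]}}

```text
clock: 9.55
position: [0.5044, 0.1774, 0.0712]
ee_rot: [0.629, 0.777, -0.0, -0.0]
ft_force: [0.2, 0.3, -0.0]
grip_width: -0.003
grasp_force: 0.0
```

Request:
{"op": "play_rows", "data": {"plan": [0, 0, 0, 0, 0, 0.001, 0, 0, 0, 0, 0, 0, 0.002, 0, 0, 0, 0, 0, 0, 0.002, 0]}}

```text
clock: 9.93
position: [0.5045, 0.1774, 0.0694]
ee_rot: [0.629, 0.777, 0.0, 0.0]
ft_force: [-0.5, 0.1, 0.9]
grip_width: -0.0
grasp_force: 0.6
```

Request:
{"op": "play_rows", "data": {"plan": [0, 0, 0, 0, 0, 0.001, 0, 0, 0, 0, 0, 0, 0.001, 0]}}

```text
clock: 10.18
position: [0.5046, 0.1775, 0.0684]
ee_rot: [0.629, 0.777, 0.0, 0.0]
ft_force: [-1.3, 0.7, 3.6]
grip_width: -0.001
grasp_force: 1.7
```

Request:
{"op": "play_rows", "data": {"plan": [0, 0, 0, 0, 0, 0.001, 0, 0, 0, 0, 0, 0, 0.001, 0]}}

```text
clock: 10.42
position: [0.5046, 0.1775, 0.0674]
ee_rot: [0.629, 0.777, 0.0, 0.0]
ft_force: [-1.2, -0.3, 3.5]
grip_width: -0.004
grasp_force: 2.0
```

Request:
{"op": "play_rows", "data": {"plan": [0, 0, 0, 0, 0, 0.001, 0, 0, 0, 0, 0, 0, 0.002, 0, 0, 0, 0, 0, 0, 0.002, 0]}}

```text
clock: 10.8
position: [0.5046, 0.1774, 0.0655]
ee_rot: [0.629, 0.777, 0.0, 0.0]
ft_force: [-0.4, -0.8, 4.7]
grip_width: -0.002
grasp_force: 2.5
```

```bash
python3 -c "from tip import *;state()"
```

```text
t 10.8 tip fix mm [87.4 -0.2 51.5] F fix [-0.7  0.5  4.7] toolx yaw 102.04 tilt [ 0.  0. -1.] grip -0.001861243866365194
```

Request:
{"op": "play_rows", "data": {"plan": [0, 0, 0, 0, 0, 0.001, 0, 0, 0, 0, 0, 0, 0.002, 0, 0, 0, 0, 0, 0, 0.002, 0]}}

```text
clock: 11.18
position: [0.5046, 0.1775, 0.0636]
ee_rot: [0.629, 0.777, 0.0, 0.0]
ft_force: [-1.5, -0.3, 5.8]
grip_width: -0.003
grasp_force: 3.0
```

Request:
{"op": "play_rows", "data": {"plan": [0, 0, 0, 0, 0, 0.001, 0, 0, 0, 0, 0, 0, 0.001, 0]}}

```text
clock: 11.42
position: [0.5046, 0.1776, 0.0626]
ee_rot: [0.629, 0.777, 0.0, 0.0]
ft_force: [-1.2, -0.1, 5.6]
grip_width: 0.0
grasp_force: 3.1
```

Request:
{"op": "play_rows", "data": {"plan": [0, 0, 0, 0, 0, 0.001, 0, 0, 0, 0, 0, 0, 0.002, 0, 0, 0, 0, 0, 0, 0.002, 0]}}

```text
clock: 11.8
position: [0.5046, 0.1778, 0.0607]
ee_rot: [0.629, 0.777, 0.0, -0.0]
ft_force: [-1.9, -0.1, 7.9]
grip_width: -0.001
grasp_force: 3.8
```

Request:
{"op": "play_rows", "data": {"plan": [0, 0, 0, 0, 0, 0.001, 0, 0, 0, 0, 0, 0, 0.001, 0]}}

```text
clock: 12.05
position: [0.5046, 0.1778, 0.0598]
ee_rot: [0.629, 0.777, 0.0, -0.0]
ft_force: [-1.7, 0.8, 8.2]
grip_width: 0.001
grasp_force: 4.1
```

Request:
{"op": "play_rows", "data": {"plan": [0, 0, 0, 0, 0, 0.001, 0, 0, 0, 0, 0, 0, 0.002, 0, 0, 0, 0, 0, 0, 0.002, 0]}}

```text
clock: 12.42
position: [0.5047, 0.178, 0.0579]
ee_rot: [0.629, 0.777, 0.001, -0.0]
ft_force: [-2.6, 0.9, 9.3]
grip_width: -0.0
grasp_force: 4.8
```

Run:
```python
from tip import *
import cv2
state()
a=viewer.camera("scene")[225:345,235:355,::-1]
cv2.imwrite("pics/c6.png",cv2.resize(a,(600,600),interpolation=2))
```

```text
t 12.43 tip fix mm [88.  -0.3 43.9] F fix [1.5 2.4 9.3] toolx yaw 102.05 tilt [ 0.001  0.001 -1.   ] grip -0.00033968289886594143
```

View pics/c6.png

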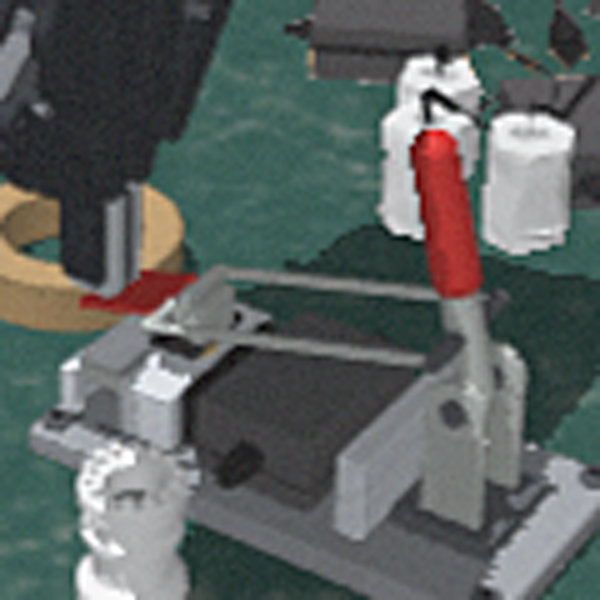

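The lever has leaned over to its open stop. The crossbar rides on the keeper ramp at about (190,315), and the finger presses the outer tab, clear of the keeper. I'll keep pressing.

Request:
{"op": "play_rows", "data": {"plan": [0, 0, 0, 0.0005, 0, 0.001, 0, 0, 0, 0, 0.001, 0, 0.0015, 0, 0, 0, 0, 0.001, 0, 0.0015, 0]}}

```text
clock: 12.85
position: [0.5042, 0.1788, 0.0558]
ee_rot: [0.629, 0.777, 0.0, -0.0]
ft_force: [0.0, 2.9, 3.4]
grip_width: 0.002
grasp_force: 1.9
```

```bash
python3 -c "from tip import *;state()"
```

```text
t 12.85 tip fix mm [88.9 -0.  41.8] F fix [ 2.9 -0.6  3.4] toolx yaw 102.06 tilt [ 0.     0.001 -1.   ] grip 0.0017253255912605485
```

The force fell from 9.3 to 3.4 N, which suggests the bar snapped. I'll continue down to feel for the shoulder.

Request:
{"op": "play_rows", "data": {"plan": [0, 0, 0, 0, 0, 0.001, 0, 0, 0, 0, 0, 0, 0.0015, 0, 0, 0, 0, 0, 0, 0.0015, 0]}}

```text
clock: 13.22
position: [0.5039, 0.1778, 0.0539]
ee_rot: [0.629, 0.777, -0.001, -0.0]
ft_force: [0.8, -0.1, -0.3]
grip_width: 0.001
grasp_force: 0.0
```

Request:
{"op": "play_rows", "data": {"plan": [0, 0, 0, 0, 0, 0.001, 0, 0, 0, 0, 0, 0, 0.0015, 0, 0, 0, 0, 0, 0, 0.0015, 0]}}

```text
clock: 13.6
position: [0.5041, 0.1782, 0.0527]
ee_rot: [0.629, 0.777, -0.0, -0.0]
ft_force: [0.1, -0.4, -0.1]
grip_width: 0.002
grasp_force: 0.0
```

Request:
{"op": "play_rows", "data": {"plan": [0, 0, 0, 0, 0, 0.001, 0, 0, 0, 0, 0, 0, 0.0015, 0, 0, 0, 0, 0, 0, 0.0015, 0]}}

```text
clock: 13.98
position: [0.5042, 0.1784, 0.0512]
ee_rot: [0.629, 0.777, 0.0, -0.0]
ft_force: [-0.7, 0.2, -0.1]
grip_width: -0.003
grasp_force: 0.0
```

Request:
{"op": "play_rows", "data": {"plan": [0, 0, 0, 0, 0, 0.001, 0, 0, 0, 0, 0, 0, 0.0015, 0, 0, 0, 0, 0, 0, 0.0015, 0]}}

```text
clock: 14.35
position: [0.5045, 0.1783, 0.0504]
ee_rot: [0.629, 0.777, 0.0, 0.0]
ft_force: [-1.9, -0.7, 8.0]
grip_width: -0.002
grasp_force: 3.9
```

The force rose firmly to 8 N about 5 mm lower, so the bar is on the shoulder and hooked. I'll compute the retreat and the lever path.

Run:
```python
from tip import *
state(); r=.062
for d in list(range(70,180,10))+[175,180,185,190,194,196]:
    t=np.radians(d);C=np.array([-.045+r*np.cos(t)+.0075*np.sin(t),.054+r*np.sin(t)-.0075*np.cos(t)])
    if d<90: x=-.045+.0775*np.cos(t)+.0075+.011; z=.115
    elif d<=175: x=C[0]+.011; z=C[1]
    else:
        w=min((d-175)/10,1); x=C[0]+.011-.016*w; xe=x+.011 if d>180 else x-.011
        s=(xe-C[0])/np.cos(t); z=C[1]+s*np.sin(t)
    print(d,round(x*1e3,1),round(z*1e3,1))
```

```text
t 14.35 tip fix mm [88.4 -0.2 36.4] F fix [-0.3  2.   8. ] toolx yaw 102.03 tilt [ 0.  0. -1.] grip -0.0022828857988724045
70 0.0 115.0
80 -13.0 115.0
90 -26.5 116.0
100 -37.4 116.4
110 -48.2 114.8
120 -58.5 111.4
130 -68.1 106.3
140 -76.7 99.6
150 -83.9 91.5
160 -89.7 82.3
170 -93.8 72.2
175 -95.1 66.9
180 -104.0 61.5
185 -112.4 56.6
190 -112.4 51.7
194 -112.0 47.8
196 -111.7 45.8
```

Request:
{"op": "play_rows", "data": {"plan": [0, 0, 0, 0, 0, -0.01, 0, 0, 0, 0, 0, 0, -0.03, 0, 0, 0, 0, 0, 0, -0.055, 0, 0, 0, 0, -0.02, 0, -0.075, 0, 0, 0, 0, -0.045, 0, -0.077, 0, 0, 0, 0, -0.065, 0, -0.077, 0, 0, 0, 0, -0.07, 0, -0.077, 0, 0, 0, 0, -0.07, 0, -0.077, 0]}}

```text
clock: 15.35
position: [0.5188, 0.1103, 0.1269]
ee_rot: [0.629, 0.777, 0.0, -0.0]
ft_force: [0.7, 0.0, 0.1]
grip_width: 0.0
grasp_force: 0.0
```

Run:
```python
from tip import *
import cv2
state()
a=viewer.camera("scene")[215:335,235:355,::-1]
cv2.imwrite("pics/c7.png",cv2.resize(a,(600,600),interpolation=2))
```

```text
t 15.35 tip fix mm [ 18.8  -0.  112.9] F fix [-0.1 -0.7  0.1] toolx yaw 102.04 tilt [ 0.  0. -1.] grip 3.6954438692513074e-05
```

View pics/c7.png

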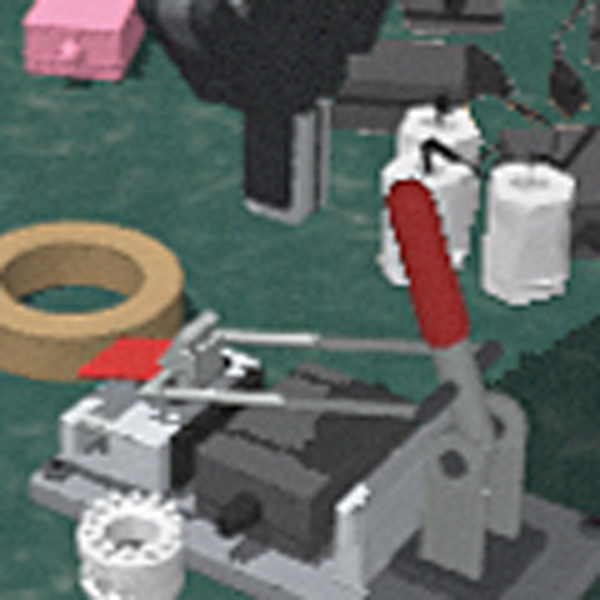

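The tab and loop stay down with the crossbar under the keeper's lip at about (190,360). The finger at (285,210) is clear, on the keeper side of the lever. Now I'll push the lever over with the closed fingertips.

Request:
{"op": "play_rows", "data": {"plan": [0, 0, 0, -0.01, 0, -0.0026, 0, 0, 0, 0, -0.018, 0, -0.0026, 0, 0, 0, 0, -0.025, 0, -0.0026, 0, 0, 0, 0, -0.031, 0, -0.0026, 0, 0, 0, 0, -0.038, 0, -0.0033, 0, 0, 0, 0, -0.0445, 0, -0.0036, 0, 0, 0, 0, -0.0445, 0, -0.0036, 0]}}

```text
clock: 16.27
position: [0.5282, 0.0655, 0.1304]
ee_rot: [0.629, 0.777, -0.0, 0.0]
ft_force: [-0.1, 0.5, 0.2]
grip_width: -0.004
grasp_force: 0.1
```

```bash
python3 -c "from tip import *;state()"
```

```text
t 16.27 tip fix mm [-2.700e+01  1.000e-01  1.164e+02] F fix [ 0.5 -0.   0.2] toolx yaw 101.98 tilt [ 0. -0. -1.] grip -0.003658662651814845
```

Request:
{"op": "play_rows", "data": {"plan": [0, 0, 0, -0.0055, 0, 0, 0, 0, 0, 0, -0.011, 0, -0.0004, 0, 0, 0, 0, -0.0165, 0, 0.0004, 0, 0, 0, 0, -0.0217, 0, 0.0012, 0, 0, 0, 0, -0.027, 0, 0.0028, 0, 0, 0, 0, -0.032, 0, 0.0046, 0, 0, 0, 0, -0.037, 0, 0.007, 0, 0, 0, 0, -0.0416, 0, 0.0097, 0, 0, 0, 0, -0.0416, 0, 0.0097, 0]}}

```text
clock: 17.4
position: [0.5371, 0.0246, 0.1207]
ee_rot: [0.629, 0.777, -0.0, 0.0]
ft_force: [0.7, 0.7, 2.7]
grip_width: 0.001
grasp_force: 0.9
```

Run:
```python
from tip import *
import cv2
state()
a=viewer.camera("scene")[205:355,240:390,::-1]
cv2.imwrite("pics/c8.png",cv2.resize(a,(600,600),interpolation=2))
```

```text
t 17.4 tip fix mm [-6.890e+01 -1.000e-01  1.067e+02] F fix [ 0.5 -0.8  2.7] toolx yaw 101.98 tilt [ 0.001 -0.001 -1.   ] grip 0.0014842484639355437
```

View pics/c8.png

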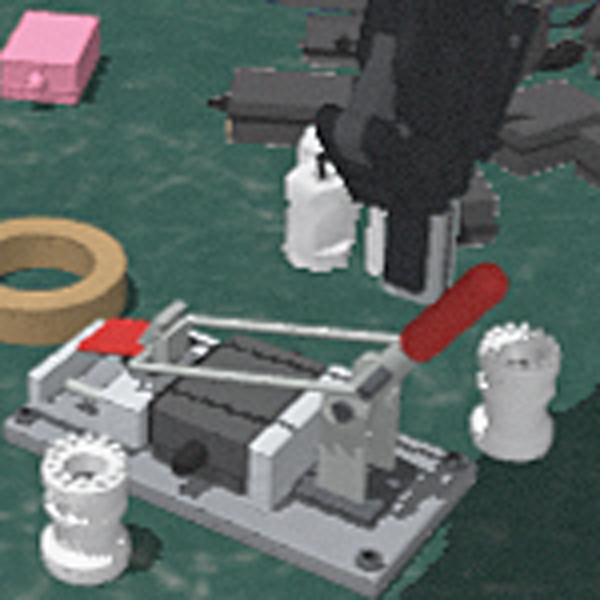

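The latch is hooked (bar at (145,350)), the jaw is drawn towards the adapter and the lever is at about 130° under the finger at (425,290). I've used my picture views, so I'll continue by feel.

Request:
{"op": "play_rows", "data": {"plan": [0, 0, 0, -0.0043, 0, 0.0033, 0, 0, 0, 0, -0.0086, 0, 0.0067, 0, 0, 0, 0, -0.0122, 0, 0.0107, 0, 0, 0, 0, -0.0158, 0, 0.0148, 0, 0, 0, 0, -0.0187, 0, 0.0194, 0, 0, 0, 0, -0.0216, 0, 0.024, 0, 0, 0, 0, -0.0216, 0, 0.024, 0]}}

```text
clock: 18.32
position: [0.5412, 0.0035, 0.0964]
ee_rot: [0.629, 0.777, -0.0, 0.0]
ft_force: [0.3, -0.2, 1.4]
grip_width: 0.002
grasp_force: 0.5
```

```bash
python3 -c "from tip import *;state()"
```

```text
t 18.32 tip fix mm [-90.3   0.2  82.4] F fix [-0.3 -0.3  1.4] toolx yaw 101.99 tilt [-0.    -0.001 -1.   ] grip 0.002156487434662291
```

Request:
{"op": "play_rows", "data": {"plan": [0, 0, 0, -0.002, 0, 0.005, 0, 0, 0, 0, -0.0041, 0, 0.0101, 0, 0, 0, 0, -0.0054, 0, 0.0154, 0, 0, 0, 0, -0.0095, 0, 0.018, 0, 0, 0, 0, -0.0143, 0, 0.0208, 0, 0, 0, 0, -0.0185, 0, 0.0232, 0, 0, 0, 0, -0.0185, 0, 0.0232, 0]}}

```text
clock: 19.2
position: [0.545, -0.014, 0.0733]
ee_rot: [0.629, 0.777, -0.0, -0.0]
ft_force: [0.0, -1.0, -0.0]
grip_width: 0.005
grasp_force: 0.0
```

Request:
{"op": "play_rows", "data": {"plan": [0, 0, 0, -0.002, 0, 0.0015, 0, 0, 0, 0, -0.004, 0, 0.003, 0, 0, 0, 0, -0.004, 0, 0.0045, 0, 0, 0, 0, -0.004, 0, 0.0045, 0]}}

```text
clock: 19.7
position: [0.5459, -0.0174, 0.0689]
ee_rot: [0.629, 0.777, -0.0, -0.0]
ft_force: [-0.5, -0.0, 0.7]
grip_width: -0.001
grasp_force: 0.0
```

```bash
python3 -c "from tip import *;state()"
```

```text
t 19.7 tip fix mm [-111.7    0.    54.9] F fix [0.1 0.5 0.7] toolx yaw 102.04 tilt [-0.  0. -1.] grip -0.0006611690501583251
```

Request:
{"op": "play_rows", "data": {"plan": [0, 0, 0, 0, 0, 0.0015, 0, 0, 0, 0, 0, 0, 0.003, 0, 0, 0, 0, 0, 0, 0.0045, 0, 0, 0, 0, 0, 0, 0.0045, 0]}}

```text
clock: 20.2
position: [0.5459, -0.0175, 0.0644]
ee_rot: [0.629, 0.777, -0.0, -0.0]
ft_force: [-0.1, -0.1, -0.2]
grip_width: 0.002
grasp_force: 0.0
```

Request:
{"op": "play_rows", "data": {"plan": [0, 0, 0, 0, 0, 0.001, 0, 0, 0, 0, 0, 0, 0.0015, 0, 0, 0, 0, 0, 0, 0.0015, 0]}}

```text
clock: 20.58
position: [0.546, -0.0174, 0.063]
ee_rot: [0.629, 0.777, 0.0, -0.0]
ft_force: [-0.0, 0.2, -1.1]
grip_width: 0.001
grasp_force: 0.0
```

Request:
{"op": "play_rows", "data": {"plan": [0, 0, 0, 0, 0, 0.001, 0, 0, 0, 0, 0, 0, 0.002, 0, 0, 0, 0, 0, 0, 0.002, 0]}}

```text
clock: 20.95
position: [0.5463, -0.0174, 0.0615]
ee_rot: [0.629, 0.777, 0.0, 0.0]
ft_force: [-1.7, 0.5, 6.4]
grip_width: 0.003
grasp_force: 2.8
```

Request:
{"op": "play_rows", "data": {"plan": [0, 0, 0, 0, 0, 0.001, 0, 0, 0, 0, 0, 0, 0.001, 0]}}

```text
clock: 21.2
position: [0.5464, -0.0174, 0.061]
ee_rot: [0.629, 0.777, 0.001, 0.0]
ft_force: [-3.6, 0.3, 13.8]
grip_width: -0.002
grasp_force: 6.2
```

This is a firm stop at 47 mm, where the closed stop was predicted. I'll retreat upwards and check numerically in the image.

Request:
{"op": "play_rows", "data": {"plan": [0, 0, 0, 0, 0, -0.01, 0, 0, 0, 0, 0, 0, -0.04, 0, 0, 0, 0, 0, 0, -0.08, 0, 0, 0, 0, 0, 0, -0.12, 0, 0, 0, 0, 0, 0, -0.16, 0, 0, 0, 0, 0, 0, -0.16, 0]}}

```text
clock: 21.95
position: [0.5476, -0.0176, 0.2233]
ee_rot: [0.629, 0.777, 0.002, 0.002]
ft_force: [0.5, 0.3, -0.7]
grip_width: -0.002
grasp_force: 0.0
```

Run:
```python
from tip import *
import cv2
state()
im=viewer.camera("scene").astype(int); r=((im[...,0]>110)&(im[...,1]<60)&(im[...,2]<60)).astype(np.uint8); r[:200]=0
n,l,s,c=cv2.connectedComponentsWithStats(r)
for i in range(1,n):
    if s[i,4]>25: print("red",s[i].tolist(),c[i].round(1))
for q in(1.7,1.9,2.0,2.16): print(q,"grip mid",proj("scene",world(p,lev(q,.0615))).round(1),"end",proj("scene",world(p,lev(q,.085))).round(1))
```

```text
t 21.95 tip fix mm [-112.2   -1.6  209.3] F fix [ 0.2 -0.5 -0.7] toolx yaw 102.03 tilt [ 0.006  0.001 -1.   ] grip -0.0020043385604476536
red [348, 316, 33, 21, 133] [365.8 327.2]
1.7 grip mid [363.2 309.2] end [378.7 311.6]
1.9 grip mid [363.4 316.6] end [378.9 322. ]
2.0 grip mid [363. 320.] end [378.1 326.8]
2.16 grip mid [361.4 325.1] end [375.7 333.9]
```

Run:
```python
from tip import *
import cv2
for cam in("scene","top"):
    im=viewer.camera(cam).astype(int); r=((im[...,0]>70)&(im[...,0]>2.2*im[...,1])&(im[...,0]>2.2*im[...,2])).astype(np.uint8)
    n,l,s,c=cv2.connectedComponentsWithStats(r)
    print(cam,[(s[i].tolist(),c[i].round(1).tolist()) for i in range(1,n) if s[i,4]>12])
q=2.16;t=np.radians(70)+q
for e in(0,-.05,-.1,-.15): print(e,[proj(k,world(p,lp(q,e,.121))).round(1) for k in("scene","top")])
```

```text
scene [([168, 173, 9, 10, 33], [173.6, 177.1]), ([189, 174, 17, 10, 155], [196.9, 178.2]), ([262, 282, 19, 13, 140], [271.0, 287.3]), ([348, 312, 33, 25, 340], [364.4, 323.9])]
top [([372, 222, 22, 11, 153], [382.7, 227.0]), ([299, 237, 18, 16, 186], [307.0, 245.0])]
0 [array([269.6, 284.8]), array([306.6, 245.2])]
-0.05 [array([269.7, 288. ]), array([306.5, 245.5])]
-0.1 [array([269.9, 291.2]), array([306.5, 245.8])]
-0.15 [array([270.2, 294.5]), array([306.6, 246.1])]
```

The lever reads closed on its stop. The tab sits exactly where a closed, hooked latch puts it in both views.

```bash
python3 -c "
from workcell import manip
print(manip.hand_in())"
```

```text
the job is handed in; nothing more can be done
None
```

The job is handed in: the crossbar is hooked under the keeper and the red lever is closed on its stop, so the adapter should be clamped; I inferred the jaw's grip from where the lever and tab ended up, and the highest force I read was about 14 N.

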